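# Return the sown pots to their lots' trays

### The job

Four freshly sown pots stand about the bench: put each one into the empty cell of the tray whose pots carry the same colour of label, standing on the cell's floor and square with its neighbours. Keep the pots upright so that no grit spills and set them down gently, and leave the seed jar and the feed tub where they stand.

Things in the scene. Friction and masses are not known exactly. Their poses are not given: they have to be found in the camera images.
- pot_yellow: Sown pot with yellow label: black square pot of red grit, loose, 66 mm high, foot 50 x 50 mm, upright rim band 66 x 66 mm from 50 to 66 mm high (grip there, across y), 0.15 to 0.31 kg. The sloped T-label's 38 x 22 mm head is over the +x half (x = 6 to 22 mm), top at 92 mm. Origin: centre of underside; x towards the label, x and y square to the sides, z up.
- pot_blue: Sown pot with blue label: black square pot of red grit, loose, 66 mm high, foot 50 x 50 mm, upright rim band 66 x 66 mm from 50 to 66 mm high (grip there, across y), 0.15 to 0.31 kg. The sloped T-label's 38 x 22 mm head is over the +x half (x = 6 to 22 mm), top at 92 mm. Origin: centre of underside; x towards the label, x and y square to the sides, z up.
- pot_green: Sown pot with green label: black square pot of red grit, loose, 66 mm high, foot 50 x 50 mm, upright rim band 66 x 66 mm from 50 to 66 mm high (grip there, across y), 0.15 to 0.31 kg. The sloped T-label's 38 x 22 mm head is over the +x half (x = 6 to 22 mm), top at 92 mm. Origin: centre of underside; x towards the label, x and y square to the sides, z up.
- pot_pink: Sown pot with pink label: black square pot of red grit, loose, 66 mm high, foot 50 x 50 mm, upright rim band 66 x 66 mm from 50 to 66 mm high (grip there, across y), 0.15 to 0.31 kg. The sloped T-label's 38 x 22 mm head is over the +x half (x = 6 to 22 mm), top at 92 mm. Origin: centre of underside; x towards the label, x and y square to the sides, z up.
- tray_yellow: The yellow lot's tray: fixed grey 3-cell strip 240 x 80 mm, walls 24 mm high, two cells hold pots (label tops 94 mm). Origin: centre of the EMPTY end cell (70 x 70 mm inside), at bench level; its floor is 3 mm higher. x along the strip to the full cells (centres x = 80, 160 mm; first pot's rim from x = 47 mm), y across (both sides free), z up. Its pots' labels are yellow.
- tray_blue: The blue lot's tray: fixed grey 3-cell strip 240 x 80 mm, walls 24 mm high, two cells hold pots (label tops 94 mm). Origin: centre of the EMPTY end cell (70 x 70 mm inside), at bench level; its floor is 3 mm higher. x along the strip to the full cells (centres x = 80, 160 mm; first pot's rim from x = 47 mm), y across (both sides free), z up. Its pots' labels are blue.
- tray_green: The green lot's tray: fixed grey 3-cell strip 240 x 80 mm, walls 24 mm high, two cells hold pots (label tops 94 mm). Origin: centre of the EMPTY end cell (70 x 70 mm inside), at bench level; its floor is 3 mm higher. x along the strip to the full cells (centres x = 80, 160 mm; first pot's rim from x = 47 mm), y across (both sides free), z up. Its pots' labels are green.
- tray_pink: The pink lot's tray: fixed grey 3-cell strip 240 x 80 mm, walls 24 mm high, two cells hold pots (label tops 94 mm). Origin: centre of the EMPTY end cell (70 x 70 mm inside), at bench level; its floor is 3 mm higher. x along the strip to the full cells (centres x = 80, 160 mm; first pot's rim from x = 47 mm), y across (both sides free), z up. Its pots' labels are pink.
- seed_jar: Bystander: amber glass seed jar with a brass lid, 46 mm across, 72 mm high, loose, upright among the pots. Origin: centre of the underside.
- feed_tub: Bystander: white tub of plant feed with a green lid, 48 mm across, 56 mm high, loose, upright among the pots. Origin: centre of the underside.

How it is judged (in metres and radians):
At the end, for the whole second after the job is handed in: Each of the four pots stands in the free cell of the tray of its own label colour: centre within 13 mm of the cell's, underside less than 8 mm above the bench, upright within 6 degrees, sides square with the tray's within 17 degrees (label on any side), at rest (horizontal distance between pot_yellow and tray_yellow below 0.013 m and z of pot_yellow in the frame of tray_yellow below 0.008 m and angle between each of pot_yellow, pot_blue, pot_green, pot_pink's own z axis and vertical below 0.1 rad and (angle between the x axis of pot_yellow and the x axis of tray_yellow, either way round below 0.3 rad or angle between the x axis of pot_yellow and the y axis of tray_yellow, either way round below 0.3 rad) and linear speed of each of pot_yellow, pot_blue, pot_green, pot_pink below 0.02 m/s and angular speed of each of pot_yellow, pot_blue, pot_green, pot_pink below 0.2 rad/s and horizontal distance between pot_blue and tray_blue below 0.013 m and z of pot_blue in the frame of tray_blue below 0.008 m and (angle between the x axis of pot_blue and the x axis of tray_blue, either way round below 0.3 rad or angle between the x axis of pot_blue and the y axis of tray_blue, either way round below 0.3 rad) and horizontal distance between pot_green and tray_green below 0.013 m and z of pot_green in the frame of tray_green below 0.008 m and (angle between the x axis of pot_green and the x axis of tray_green, either way round below 0.3 rad or angle between the x axis of pot_green and the y axis of tray_green, either way round below 0.3 rad) and horizontal distance between pot_pink and tray_pink below 0.013 m and z of pot_pink in the frame of tray_pink below 0.008 m and (angle between the x axis of pot_pink and the x axis of tray_pink, either way round below 0.3 rad or angle between the x axis of pot_pink and the y axis of tray_pink, either way round below 0.3 rad)); the robot touches nothing.
It fails at once if a sown pot is tipped by more than 30 degrees (angle between any of pot_yellow, pot_blue, pot_green, pot_pink's own z axis and vertical above 0.52 rad).
It fails at once if a sown pot is dropped from more than about 15 mm (it moves faster than 0.55 m/s with no finger on it) ((linear speed of pot_yellow above 0.55 m/s and contact force between pot_yellow and the fingers below 0.1 N) or (linear speed of pot_blue above 0.55 m/s and contact force between pot_blue and the fingers below 0.1 N) or (linear speed of pot_green above 0.55 m/s and contact force between pot_green and the fingers below 0.1 N) or (linear speed of pot_pink above 0.55 m/s and contact force between pot_pink and the fingers below 0.1 N)).
It fails at once if a sown pot is slammed onto or pressed hard against a tray (over 60 N) (contact force between any of pot_yellow, pot_blue, pot_green, pot_pink and tray_yellow above 60 N or contact force between any of pot_yellow, pot_blue, pot_green, pot_pink and tray_blue above 60 N or contact force between any of pot_yellow, pot_blue, pot_green, pot_pink and tray_green above 60 N or contact force between any of pot_yellow, pot_blue, pot_green, pot_pink and tray_pink above 60 N).
It fails at once if the seed jar or the feed tub is moved by more than 30 mm (distance of any of seed_jar, feed_tub from where it was at the start of the episode above 0.03 m).
It also fails if it takes over 104 s, if anything falls off the work surface, if the arm or the gripper's body presses on something with over 40 N, if the wrist force passes 120 N, or if a joint passes its speed limit or range.

### The arm

A 6-joint arm with a two-finger parallel gripper is mounted at the origin on the work surface. World frame = base frame: x ahead of the robot, y to its left, z up, the work surface at z = 0. Lengths are in mm, angles in rad, forces in N, time in s.
With the tool pointing down it reaches from about 300 to 775 mm from the base axis. Payload 14.6 kg.
Tool frame: the origin (TCP) lies on the centre line of the jaws, within the pads' length; the fingertips stand ahead of it and the grasp point (between the pads) is the TCP (manip.tip_reach is the z of the fingertips in the tool frame, in mm); z points along the fingers, y is the direction in which the jaws open and shut (so a half turn about z gives the same grasp; the last joint's range is limited). The gripper opens to 94 mm and grips with 3 to 60 N. Pads are 16 mm wide; open, the fingers measure 119 mm over their backs; the gripper's body (75 mm by 177 mm) begins 78 mm behind the grasp point.
Start: joints at [-0.067, 0.3, 1.521, -0, 1.321, -0.067], TCP at [549.99, -0.002, 224.446] pointing down, gripper open.
Joint ranges: [-3.03, 3.03], [-0.79, 2.21], [0.23, 2.52], [-1.04, 4.18], [0, 3.07], [-2.55, 2.55]. Speed limits (rad/s): [2.22, 2.22, 2.57, 3.14, 3.14, 3.14].

### API

Orientations are given as [roll, pitch, yaw] about the fixed x, y, z axes, in that order (R = Rz(yaw) Ry(pitch) Rx(roll)).
In Python, from cell import manip, camera, search_frame, masks_of, tip_of gives the robot as it stands.
- The arm moves only by the tool send_rows, never from a script. Its argument "plan" is a list of rows, each an object with "travel": the shift along the tool's x, y, z in mm, a list of three; "delta_rot": the turn, a rotation vector about the tool's x, y, z in degrees, a list of three; "fingers": the gripper's target within -1 to 1 (shut at 1, half-way at 0, fully open at -1). In form: [{"travel": [dx, dy, dz], "delta_rot": [wx, wy, wz], "fingers": fingers}, ...]. A call has 1 to 20 rows; each row shifts and turns the commanded pose from where the row before left it, along the tool's axes as they then stand; what a row does not reach is not made up. A row lasts 1/8 s, in which the tool goes at most 62.5 mm and 10.7 degrees, less where a joint would pass 70% of its speed; a pose out of reach is approached as far as the arm can. A call is refused whole if a number of a shift passes 62.5 or a number of a turn 10.7, either way. A call with a gripper value outside its range is refused whole. The fingers move at their own pace and stop on an object; "grip_force" is the grip in N (left out, the last holds). Time passes only in rows, so rows that do not move let the fingers close. It gives the time, the measured TCP pose, the force and the opening at its end, in the units of the state.
- manip.read_state(): the state, without advancing time (a new reading comes with each control period).
- camera(name): name is "scene" or "side" or "wrist"; returns a dict with "color" (480x640x3 uint8, red, green, blue), "z_map" (480x640 float32, mm along the optical axis (not along the pixel's ray), 0 where there is no reading), "fov_y" (degrees; the focal length in pixels is half the picture's height over the tangent of half this angle, whatever the lens; pixels are square), "cx", "cy" (the principal point, pixels), "world_from_camera" (4x4, takes a point from camera to world coordinates); the wrist camera has in their place "tool_from_camera" (4x4, takes a point from camera to tool coordinates, whose origin is the TCP and whose axes are the flange's). Camera axes: x right, y up, looking along -z (the intrinsics and any distortion apply to the point x, -y, -z); pixel columns grow to the right and rows downward; lengths in mm; the calibration is good to about 2 mm. A picture is of the moment at which its call begins: read the wrist's pose just before it.
- manip.sign_off(): hands the job in, once; it reports no verdict.
Trained networks look in the newest picture that a camera, given by its name, has taken for a name from the list of things; names that differ only in an ending like _2 or _b are one class to them, and where a whole thing is asked for, a point or a joint stands for the part that bears it (a point fixed in the world has none). Each returns a list of dicts, best first, with "confidence" (0 to 1); they miss things now and then, are a little off and sometimes report something else, mostly with a low value. They report only what shows in the picture. A call takes as long as a camera call.
- search_frame(name, camera): "at" ([x, y, z] in mm, in the coordinates of the camera as it stood for that picture, good to about 4 mm: the middle of the surface that is visible of it).
- masks_of(name, camera): "region" (480x640 bool, what is visible of it).
- tip_of(name, camera): "at" ([x, y, z] in mm, in the coordinates of the camera as it stood for that picture, good to about 4 mm: a listed point, or the origin of a listed thing).
The state is a dict: "clock": time; "joints": joint angles; "qd": joint speeds; "effort": joint torques, N m; "eef_pos": TCP position; "eef_rot": TCP orientation; "wrist_force": force on the tool from outside, world axes, zero at the start; "moment": the same for the moment, N m; "finger_gap": finger opening in mm.
Only numpy, scipy, OpenCV 4.12 (cv2) and the standard library are available. Lean on these libraries where they do the work, as an engineer would, in place of code of your own. Each camera call takes 0.05 s, during which the arm holds its last target. There are 200 camera calls.

## Working session

There is one attempt and no reset: what is moved stays moved. The work goes in short steps, Python scripts to look and compute and a tool call to move; the robot and the scene stay as the last step left them, time stands still between calls to the robot, and variables do not carry over. Pictures are saved under pics/ and viewed, about 12 in all and at most 16, crops included, and the job is handed in when it is done.

Besides the shell and the picture viewer there is one more tool, called after ">>>" as name([rows], argument=value, ...), one row to a line, values as JSON. send_rows: Moves the arm, as the interface text tells. Its arguments: {"type":"object","properties":{"plan":{"type":"array"},"grip_force":{"type":"number"}},"required":["plan"]}

```bash
ls; mkdir -p pics; cat > h.py <<'E'
import numpy as np, cv2
from cell import manip, camera, search_frame, masks_of, tip_of
from scipy.spatial.transform import Rotation as R
def W(c):
    if 'world_from_camera' in c: return np.array(c['world_from_camera'])
    s=manip.read_state(); T=np.eye(4); T[:3,:3]=R.from_euler('xyz',s['eef_rot']).as_matrix(); T[:3,3]=s['eef_pos']
    return T@np.array(c['tool_from_camera'])
def cloud(c):
    z=c['z_map']; f=240/np.tan(np.radians(c['fov_y'])/2)
    v,u=np.mgrid[:480,:640]
    p=np.stack([(u-c['cx'])/f*z,-(v-c['cy'])/f*z,-z,np.ones_like(z)],-1)
    return (p@W(c).T)[...,:3]
def xf(M,p): return (M@np.r_[p,1])[:3]
E
python3 - <<'E'
from h import *
print(manip.read_state(), manip.tip_reach)
for n in ['scene','side']:
    c=camera(n); print(n,W(c).round(2).tolist(),c['fov_y'],{k:c[k] for k in c if k not in('color','z_map','world_from_camera')})
    cv2.imwrite(f'pics/{n}0.png',c['color'][...,::-1]); 
    for t in ['pot_yellow','pot_blue','pot_green','pot_pink','tray_yellow','tray_blue','tray_green','tray_pink','seed_jar','feed_tub']:
        print(t,[(round(d['confidence'],2),xf(W(c),d['at']).round(0).tolist()) for d in tip_of(t,n)[:3]])
E
```

```text
pics
{'clock': 0.0, 'joints': array([-6.65953763e-02,  3.00464789e-01,  1.52161789e+00,  3.17049358e-05,
        1.32071034e+00, -6.65665343e-02]), 'qd': array([-0.00051485, -0.00011568, -0.00034046, -0.00159026,  0.00171728,
        0.00197929]), 'effort': array([-1.53750298e-03, -5.31805658e+01, -3.52735734e+01,  7.07558286e-02,
        2.43994006e-02, -4.79655944e-05]), 'eef_pos': array([5.49741930e+02, 2.45683419e-02, 2.23874216e+02]), 'eef_rot': array([-3.14039700e+00, -1.10485756e-04,  1.57075955e+00]), 'wrist_force': array([ 0.30226618, -0.08296047, -0.16284316]), 'moment': array([ 0.03211466, -0.0019307 , -0.03893918]), 'finger_gap': 94.4033057686152} 19.0
scene [[-0.35, -0.66, 0.67, 1093.04], [0.94, -0.24, 0.26, 241.01], [-0.01, 0.72, 0.7, 640.15], [0.0, 0.0, 0.0, 1.0]] 52.823687624198406 {'fov_y': 52.823687624198406, 'cx': 322.55943819859044, 'cy': 233.26502912060448}
pot_yellow [(0.95, [395.0, -305.0, -2.0])]
pot_blue [(0.61, [422.0, 82.0, -3.0])]
pot_green []
pot_pink [(0.87, [376.0, 316.0, -4.0])]
tray_yellow [(0.81, [605.0, 131.0, -6.0])]
tray_blue [(0.92, [606.0, -99.0
[... 241 characters left out ...]
09.0, 191.0, 1.0])]
side [[0.8, 0.38, -0.46, -10.3], [-0.6, 0.53, -0.6, -672.22], [0.02, 0.75, 0.66, 757.57], [0.0, 0.0, 0.0, 1.0]] 45.34995437447665 {'fov_y': 45.34995437447665, 'cx': 311.4966725100222, 'cy': 233.07212726531287}
pot_yellow [(0.6, [387.0, -306.0, -2.0]), (0.45, [573.0, -354.0, -0.0])]
pot_blue [(0.92, [430.0, 79.0, -4.0]), (0.69, [431.0, -191.0, 2.0]), (0.37, [609.0, 130.0, -0.0])]
pot_green [(0.82, [451.0, -67.0, 2.0])]
pot_pink [(0.68, [378.0, 315.0, -2.0])]
tray_yellow [(0.68, [609.0, 132.0, 4.0])]
tray_blue [(0.72, [604.0, -97.0, -1.0])]
tray_green [(0.98, [560.0, 317.0, -4.0])]
tray_pink [(0.89, [572.0, -355.0, -0.0])]
seed_jar [(0.84, [433.0, -191.0, 4.0])]
feed_tub []
```

View pics/scene0.png

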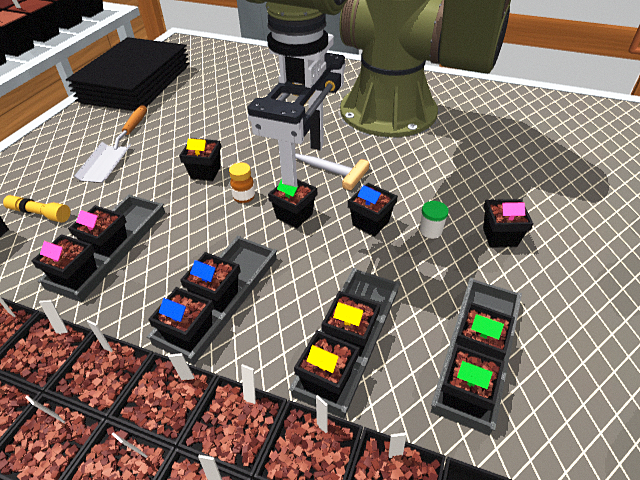

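View pics/side0.png

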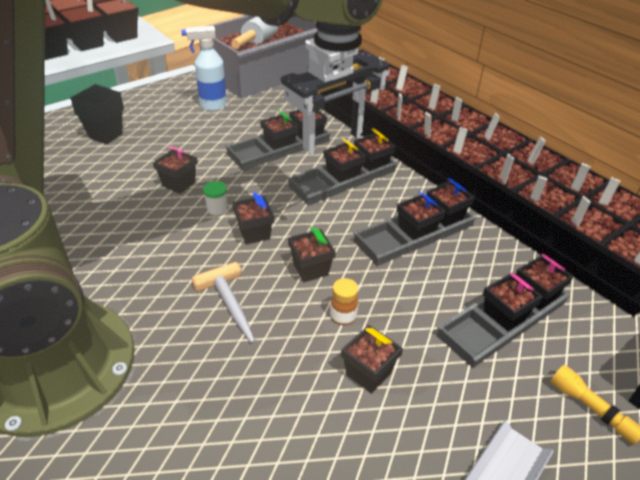

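```bash
cat > m.py <<'E'
from h import *
P={}; 
for n in ['scene','side']:
    c=camera(n); p=cloud(c); hsv=cv2.cvtColor(c['color'],cv2.COLOR_RGB2HSV); ok=c['z_map']>0
    xy=p[...,:2]; z=p[...,2]
    for t,g in dict(pot_yellow=(391,-305),pot_blue=(426,80),pot_green=(451,-67),pot_pink=(377,316)).items():
        near=ok&(np.hypot(*(xy-g).transpose(2,0,1))<65)
        r=near&(z>40)&(z<72); q=xy[r]
        lab=near&(z>72)&(z<100)&(hsv[...,1]>150)&(hsv[...,2]>120)
        dark=near&(z>58)&(z<72)
        (cx,cy),(w,h),a=cv2.minAreaRect(xy[dark].astype(np.float32))
        print(n,t,'rect',round(cx),round(cy),round(w),round(h),round(a,1),len(q),'zmax',np.percentile(z[dark],95).round(),'label',xy[lab].mean(0).round() if lab.any() else None)
    for t,g in dict(tray_yellow=(607,131),tray_blue=(605,-98),tray_green=(563,317),tray_pink=(575,-356)).items():
        near=ok&(np.hypot(*(xy-g).transpose(2,0,1))<220)&(z>17)&(z<29)
        nb,l,st,ce=cv2.connectedComponentsWithStats(near.astype(np.uint8))
        m=sum([d['region'] for d in masks_of(t,n)[:1]],np.zeros((480,640),bool))
        m=cv2.dilate(m.astype(np.uint8),np.ones((5,5)))>0
        k=near&m
        if k.sum()<50: print(n,t,'none'); continue
        (cx,cy),(w,h),a=cv2.minAreaRect(xy[k].astype(np.float32))
        print(n,t,'rect',round(cx),round(cy),round(w),round(h),round(a,1),k.sum(), 'floor z',np.median(z[ok&m&(z<17)&(np.hypot(*(xy-g).transpose(2,0,1))<30)]).round(1))
E
python3 m.py
```

```text
scene pot_yellow rect 392 -305 71 69 8.7 729 zmax 66.0 label [ 405. -303.]
scene pot_blue rect 426 80 67 70 72.0 976 zmax 65.0 label [439.  76.]
scene pot_green rect 456 -67 67 70 74.7 901 zmax 65.0 label [472. -71.]
scene pot_pink rect 380 317 70 68 21.6 1081 zmax 65.0 label [395. 319.]
scene tray_yellow rect 688 123 84 246 86.8 1560 floor z 1.5
scene tray_blue rect 687 -107 87 244 84.0 1630 floor z 1.4
scene tray_green rect 643 312 84 245 86.4 1973 floor z 1.7
scene tray_pink rect 652 -357 88 245 89.5 1461 floor z 1.5
side pot_yellow rect 389 -307 69 68 10.5 1882 zmax 66.0 label [ 402. -305.]
side pot_blue rect 424 79 73 66 72.3 1001 zmax 66.0 label [437.  74.]
side pot_green rect 454 -68 72 67 74.9 1207 zmax 66.0 label [467. -74.]
side pot_pink rect 377 317 70 73 20.5 883 zmax 66.0 label None
side tray_yellow rect 686 121 90 245 85.9 977 floor z 2.0
side tray_blue rect 685 -109 89 245 82.6 1219 floor z 1.9
side tray_green rect 641 311 94 244 85.9 781 floor z 1.8
side tray_pink rect 649 -358 85 246 88.9 1615 floor z 1.7
```

>>> send_rows([
  {"travel": [0, 0, 0], "delta_rot": [0, 0, 10.5], "fingers": -1},
  {"travel": [0, 0, 0], "delta_rot": [0, 0, 10.5], "fingers": -1},
  {"travel": [0, 0, 0], "delta_rot": [0, 0, 10.5], "fingers": -1},
  {"travel": [0, 0, 0], "delta_rot": [0, 0, 10.5], "fingers": -1},
  {"travel": [0, 0, 0], "delta_rot": [0, 0, 10.5], "fingers": -1},
  {"travel": [0, 0, 0], "delta_rot": [0, 0, 10.5], "fingers": -1},
  {"travel": [0, 0, 0], "delta_rot": [0, 0, 10.5], "fingers": -1},
  {"travel": [0, 0, 0], "delta_rot": [0, 0, 10.5], "fingers": -1},
  {"travel": [0, 0, 0], "delta_rot": [0, 0, 10.5], "fingers": -1},
  {"travel": [0, 0, 0], "delta_rot": [0, 0, 10.5], "fingers": -1},
  {"travel": [-18.5, 22.5, 12], "delta_rot": [0, 0, 0], "fingers": -1},
  {"travel": [-18.5, 22.5, 12], "delta_rot": [0, 0, 0], "fingers": -1},
  {"travel": [-18.5, 22.5, 12], "delta_rot": [0, 0, 0], "fingers": -1},
  {"travel": [-18.5, 22.5, 12], "delta_rot": [0, 0, 0], "fingers": -1},
  {"travel": [0, 0, 0], "delta_rot": [0, 0, 0], "fingers": -1},
])

```text
clock: 3.48
eef_pos: [454.2, -68.4, 176.1]
eef_rot: [3.142, 0.001, -0.263]
wrist_force: [-0.2, 0.3, 0.8]
finger_gap: 94.2
```

```bash
cat >> h.py <<'E'
def togo(x,y,z,yaw):
    "remaining turn about tool z, then travel in tool axes at the target yaw"
    s=manip.read_state(); p=np.array(s['eef_pos']); yw=np.degrees(s['eef_rot'][2]); t=np.radians(yaw)
    d=np.array([x,y,z])-p
    print('t',round(s['clock'],2),'at',p.round(1),np.degrees(s['eef_rot']).round(1),'gap',round(s['finger_gap'],1),'F',np.round(s['wrist_force'],1))
    print(' turn',round((yw-yaw+180)%360-180,1),'travel',np.round([d[0]*np.cos(t)+d[1]*np.sin(t), d[0]*np.sin(t)-d[1]*np.cos(t), -d[2]],1))
E
python3 - <<'E'
from h import *
togo(455,-67.5,58,-15.3)
c=camera('wrist'); p=cloud(c); cv2.imwrite('pics/w1.png',c['color'][...,::-1])
print(c['tool_from_camera'])
xy=p[...,:2];z=p[...,2]
d=(c['z_map']>0)&(z>58)&(z<70)&(np.hypot(*(xy-(455,-67.5)).transpose(2,0,1))<60)
print(d.sum(), cv2.minAreaRect(xy[d].astype(np.float32)) if d.sum()>5 else '')
E
```

```text
t 3.48 at [454.2 -68.4 176.1] [ 1.80e+02  1.00e-01 -1.51e+01] gap 94.2 F [-0.2  0.3  0.8]
 turn 0.2 travel [  0.5  -1.  118.1]
[[-1.62908655e-04  9.60117313e-01  2.79597424e-01  8.20117782e+01]
 [ 9.99999821e-01  3.17588048e-04 -5.07920118e-04 -1.05565570e+00]
 [-5.76459699e-04  2.79597291e-01 -9.60117192e-01 -1.60725049e+02]
 [ 0.00000000e+00  0.00000000e+00  0.00000000e+00  1.00000000e+00]]
3942 ((456.0494384765625, -67.24476623535156), (66.11065673828125, 66.68817138671875), 75.41748046875)
```

View pics/w1.png

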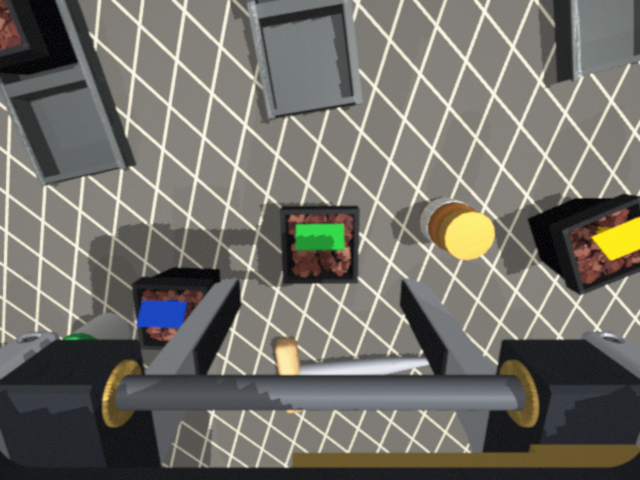

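>>> send_rows([
  {"travel": [1, -1, 24], "delta_rot": [0, 0, 0], "fingers": -1},
  {"travel": [0, 0, 24], "delta_rot": [0, 0, 0], "fingers": -1},
  {"travel": [0, 0, 24], "delta_rot": [0, 0, 0], "fingers": -1},
  {"travel": [0, 0, 24], "delta_rot": [0, 0, 0], "fingers": -1},
  {"travel": [0, 0, 14], "delta_rot": [0, 0, 0], "fingers": -1},
  {"travel": [0, 0, 8], "delta_rot": [0, 0, 0], "fingers": -1},
  {"travel": [0, 0, 0], "delta_rot": [0, 0, 0], "fingers": 1},
  {"travel": [0, 0, 0], "delta_rot": [0, 0, 0], "fingers": 1},
  {"travel": [0, 0, 0], "delta_rot": [0, 0, 0], "fingers": 1},
  {"travel": [0, 0, 0], "delta_rot": [0, 0, 0], "fingers": 1},
  {"travel": [0, 0, 0], "delta_rot": [0, 0, 0], "fingers": 1},
  {"travel": [0, 0, -8], "delta_rot": [0, 0, 0], "fingers": 1},
  {"travel": [0, 0, -20], "delta_rot": [0, 0, 0], "fingers": 1},
  {"travel": [0, 0, -28], "delta_rot": [0, 0, 0], "fingers": 1},
  {"travel": [0, 0, -28], "delta_rot": [0, 0, 0], "fingers": 1},
  {"travel": [0, 0, -28], "delta_rot": [0, 0, 0], "fingers": 1},
  {"travel": [0, 0, 0], "delta_rot": [0, 0, 0], "fingers": 1},
], grip_force=18)

```text
clock: 5.65
eef_pos: [457.1, -67.2, 172.0]
eef_rot: [-3.141, -0.003, -0.262]
wrist_force: [-0.3, -0.6, -3.4]
finger_gap: 65.7
```

```bash
python3 - <<'E'
from h import *
togo(562,317,170,-3.9)
E
```

```text
t 5.65 at [457.1 -67.2 172. ] [-180.    -0.2  -15. ] gap 65.7 F [-0.3 -0.6 -3.4]
 turn -11.1 travel [  78.6 -390.4    2. ]
```

>>> send_rows([
  {"travel": [0, 0, 0], "delta_rot": [0, 0, -5.5], "fingers": 1},
  {"travel": [0, 0, 0], "delta_rot": [0, 0, -5.6], "fingers": 1},
  {"travel": [3.5, -17, 0], "delta_rot": [0, 0, 0], "fingers": 1},
  {"travel": [6.5, -32, 0], "delta_rot": [0, 0, 0], "fingers": 1},
  {"travel": [6.5, -32, 0], "delta_rot": [0, 0, 0], "fingers": 1},
  {"travel": [6.5, -32, 0], "delta_rot": [0, 0, 0], "fingers": 1},
  {"travel": [6.5, -32, 0], "delta_rot": [0, 0, 0], "fingers": 1},
  {"travel": [6.5, -32, 0], "delta_rot": [0, 0, 0], "fingers": 1},
  {"travel": [6.5, -32, 0], "delta_rot": [0, 0, 0], "fingers": 1},
  {"travel": [6.5, -32, 0], "delta_rot": [0, 0, 0], "fingers": 1},
  {"travel": [6.5, -32, 0], "delta_rot": [0, 0, 0], "fingers": 1},
  {"travel": [6.5, -32, 0], "delta_rot": [0, 0, 0], "fingers": 1},
  {"travel": [6.5, -32, 0], "delta_rot": [0, 0, 0], "fingers": 1},
  {"travel": [6.5, -32, 0], "delta_rot": [0, 0, 0], "fingers": 1},
  {"travel": [3.5, -21, 0], "delta_rot": [0, 0, 0], "fingers": 1},
  {"travel": [0, 0, 0], "delta_rot": [0, 0, 0], "fingers": 1},
  {"travel": [0, 0, 0], "delta_rot": [0, 0, 0], "fingers": 1},
])

```text
clock: 7.78
eef_pos: [560.9, 316.0, 169.3]
eef_rot: [3.141, 0.001, -0.068]
wrist_force: [0.3, 0.2, -3.1]
finger_gap: 65.7
```

```bash
cat > w.py <<'E'
from h import *
def place(t,g,yaw):
    togo(*g,64,yaw)
    c=camera('wrist'); p=cloud(c); xy=p[...,:2];z=p[...,2]; ok=c['z_map']>0
    cv2.imwrite(f'pics/w_{t}_{manip.read_state()["clock"]:.0f}.png',c['color'][...,::-1])
    for d in tip_of(t,'wrist')[:2]: print('tip',round(d['confidence'],2),xf(W(c),d['at']).round(1))
    u=np.radians(yaw); B=np.array([[np.cos(u),np.sin(u)],[-np.sin(u),np.cos(u)]])
    q=(xy-np.array(g))@B.T   # in assumed tray frame
    e=manip.read_state(); 
    # tray top edges: z 20..28
    k=ok&(z>20)&(z<28)&(abs(q[...,1])<60)&(q[...,0]>-60)&(q[...,0]<130)
    print('walls n',k.sum(),'x range',np.percentile(q[k][:,0],[.5,99.5]).round(1),'y range',np.percentile(q[k][:,1],[.5,99.5]).round(1))
    for x0 in range(-50,130,20):
        m=k&(abs(q[...,0]-x0)<10)
        if m.sum()>20: print('  x',x0,m.sum(),'y',np.percentile(q[m][:,1],[1,99]).round(1))
    for i,x0 in enumerate((80,160)):
        m=ok&(z>60)&(z<72)&(np.hypot(q[...,0]-x0,q[...,1])<52)
        if m.sum()>50:
            r=cv2.minAreaRect(q[m].astype(np.float32)); print('neighbour',x0,np.round(r[0],1),np.round(r[1],1),round(r[2],1))
E
python3 -c "
from w import *
place('tray_green',(562,317),-3.9)"; ls pics
```

```text
t 7.78 at [560.9 316.  169.3] [ 1.799e+02  1.000e-01 -3.900e+00] gap 65.7 F [ 0.3  0.2 -3.1]
 turn -0.0 travel [  1.   -1.1 105.3]
tip 0.6 [563.  319.2   5. ]
walls n 2826 x range [ -2.5 129.6] y range [-41.6  42.4]
  x -10 48 y [-41.8  41.8]
  x 10 333 y [-41.8  42. ]
  x 30 699 y [-41.4  41.9]
  x 50 410 y [-41.6  42.1]
  x 70 166 y [-41.6  42.3]
  x 90 173 y [-41.5  42.4]
  x 110 214 y [-41.3  42.4]
neighbour 80 [90.1 -1.2] [66.1 83.4] 87.9
neighbour 160 [144.4  -1.2] [66.2 72.6] 89.5
scene0.png
side0.png
w1.png
w_tray_green_8.png
```

```bash
python3 - <<'E'
s=open('w.py').read(); i=s.index('    for i,x0 in')
s=s[:i]+"""    m=ok&(abs(q[...,1])<28)&(q[...,0]>36)&(z>50)&(z<70)
    f=ok&(abs(q[...,1])<28)&(q[...,0]<60)&(q[...,0]>10)&(z>20)&(z<28)
    print('first rim from x (47)',np.percentile(q[m][:,0],[.5,2]).round(1),m.sum(),'divider x (35-45)',np.percentile(q[f][:,0],[1,99]).round(1) if f.any() else 0,f.sum())
    # held pot rim in tool frame
    T=np.eye(4);s=manip.read_state();T[:3,:3]=R.from_euler('xyz',s['eef_rot']).as_matrix();T[:3,3]=s['eef_pos']
    h=(np.dstack([p,np.ones_like(z)])@np.linalg.inv(T).T)[...,:3]
    m=ok&(h[...,2]>-9)&(h[...,2]<8)&(abs(h[...,0])<42)&(abs(h[...,1])<42)
    if m.sum()>20: print('held x',np.percentile(h[m][:,0],[1,99]).round(1),'top z',np.percentile(h[m][:,2],[2,50]).round(1),m.sum())
"""
open('w.py','w').write(s)
E
python3 -c "
from w import *
place('tray_green',(562,317),-3.9)"
```

```text
t 7.88 at [561.2 315.9 170.1] [180.    0.   -3.9] gap 65.8 F [ 0.5 -0.2 -1.8]
 turn -0.0 travel [  0.7  -1.2 106.1]
tip 0.71 [561.7 317.7   1.6]
walls n 2815 x range [ -2.5 129.3] y range [-41.4  42.5]
  x -10 49 y [-41.7  42. ]
  x 10 326 y [-41.3  42.2]
  x 30 718 y [-41.4  42. ]
  x 50 382 y [-41.4  42.3]
  x 70 162 y [-41.4  42.5]
  x 90 175 y [-41.2  42.6]
  x 110 219 y [-41.2  42.6]
first rim from x (47) [49.6 52. ] 10870 divider x (35-45) [35.9 42.7] 461
held x [-33.7  31.8] top z [-8.2 -2.5] 12256
```

>>> send_rows([
  {"travel": [2, -1.3, 20], "delta_rot": [0, 0, 0], "fingers": 1},
  {"travel": [0, 0, 28], "delta_rot": [0, 0, 0], "fingers": 1},
  {"travel": [0, 0, 28], "delta_rot": [0, 0, 0], "fingers": 1},
  {"travel": [0, 0, 14], "delta_rot": [0, 0, 0], "fingers": 1},
  {"travel": [0, 0, 8], "delta_rot": [0, 0, 0], "fingers": 1},
  {"travel": [0, 0, 5], "delta_rot": [0, 0, 0], "fingers": 1},
  {"travel": [0, 0, 3], "delta_rot": [0, 0, 0], "fingers": 1},
  {"travel": [0, 0, 1], "delta_rot": [0, 0, 0], "fingers": 1},
  {"travel": [0, 0, 0], "delta_rot": [0, 0, 0], "fingers": 1},
])

```text
clock: 9.1
eef_pos: [563.5, 317.9, 63.8]
eef_rot: [-3.141, -0.0, -0.068]
wrist_force: [-0.6, 0.6, -1.3]
finger_gap: 65.4
```

>>> send_rows([
  {"travel": [0, 0, 1], "delta_rot": [0, 0, 0], "fingers": 1},
  {"travel": [0, 0, 1], "delta_rot": [0, 0, 0], "fingers": 1},
  {"travel": [0, 0, 0], "delta_rot": [0, 0, 0], "fingers": 0.5},
  {"travel": [0, 0, 0], "delta_rot": [0, 0, 0], "fingers": -1},
  {"travel": [0, 0, 0], "delta_rot": [0, 0, 0], "fingers": -1},
  {"travel": [0, 0, 0], "delta_rot": [0, 0, 0], "fingers": -1},
  {"travel": [0, 0, 0], "delta_rot": [0, 0, 0], "fingers": -1},
  {"travel": [0, 0, -15], "delta_rot": [0, 0, 0], "fingers": -1},
  {"travel": [0, 0, -30], "delta_rot": [0, 0, 0], "fingers": -1},
  {"travel": [0, 0, -30], "delta_rot": [0, 0, 0], "fingers": -1},
  {"travel": [0, 0, -35], "delta_rot": [0, 0, 0], "fingers": -1},
  {"travel": [0, 0, 0], "delta_rot": [0, 0, 0], "fingers": -1},
])

```text
clock: 10.6
eef_pos: [564.4, 318.4, 175.6]
eef_rot: [-3.139, -0.005, -0.068]
wrist_force: [0.1, 0.9, -0.4]
finger_gap: 94.1
```

```bash
cat >> w.py <<'E'
def pot(g,yaw,zt=58):
    "rim of the pot near g, and the way to it"
    c=camera('wrist'); p=cloud(c); xy=p[...,:2];z=p[...,2]
    d=(c['z_map']>0)&(z>58)&(z<70)&(np.hypot(*(xy-np.array(g)).transpose(2,0,1))<56)
    if d.sum()>50:
        r=cv2.minAreaRect(xy[d].astype(np.float32)); print('rim',np.round(r[0],1),np.round(r[1],1),round((r[2]+45)%90-45,1),'z',np.percentile(z[d],95).round(1))
    togo(*g,zt,yaw)
E
python3 -c "
from w import *
pot((563,318),-3.9)
togo(379,317,170,21)"
```

```text
rim [573.5 317.2] [66.2 90.7] -3.5 z 67.9
t 10.65 at [563.8 318.  173.3] [-1.799e+02 -1.000e-01 -3.900e+00] gap 94.1 F [-0.6 -1.  -0.8]
 turn 0.0 travel [-8.000e-01  1.000e-01  1.153e+02]
t 10.65 at [563.8 318.  173.3] [-1.799e+02 -1.000e-01 -3.900e+00] gap 94.1 F [-0.6 -1.  -0.8]
 turn -24.9 travel [-172.9  -65.2    3.3]
```

>>> send_rows([
  {"travel": [0, 0, 0], "delta_rot": [0, 0, -8.3], "fingers": -1},
  {"travel": [0, 0, 0], "delta_rot": [0, 0, -8.3], "fingers": -1},
  {"travel": [0, 0, 0], "delta_rot": [0, 0, -8.3], "fingers": -1},
  {"travel": [-29, -11, 0], "delta_rot": [0, 0, 0], "fingers": -1},
  {"travel": [-29, -11, 0], "delta_rot": [0, 0, 0], "fingers": -1},
  {"travel": [-29, -11, 0], "delta_rot": [0, 0, 0], "fingers": -1},
  {"travel": [-29, -11, 0], "delta_rot": [0, 0, 0], "fingers": -1},
  {"travel": [-29, -11, 0], "delta_rot": [0, 0, 0], "fingers": -1},
  {"travel": [-28, -10, 0], "delta_rot": [0, 0, 0], "fingers": -1},
  {"travel": [0, 0, 0], "delta_rot": [0, 0, 0], "fingers": -1},
  {"travel": [0, 0, 0], "delta_rot": [0, 0, 0], "fingers": -1},
])

```text
clock: 12.02
eef_pos: [379.0, 316.5, 171.3]
eef_rot: [3.141, 0.0, 0.367]
wrist_force: [-0.2, -0.7, -0.4]
finger_gap: 93.8
```

```bash
python3 -c "
from w import *
pot((379,317),21)"
```

```text
rim [379.1 317. ] [66.3 66.1] 21.3 z 67.1
t 12.07 at [379.1 316.5 171.2] [180.   0.  21.] gap 93.9 F [ 0.6 -0.2  0.2]
 turn -0.0 travel [ 1.000e-01 -6.000e-01  1.132e+02]
```

>>> send_rows([
  {"travel": [0, -0.5, 24], "delta_rot": [0, 0, 0], "fingers": -1},
  {"travel": [0, 0, 28], "delta_rot": [0, 0, 0], "fingers": -1},
  {"travel": [0, 0, 28], "delta_rot": [0, 0, 0], "fingers": -1},
  {"travel": [0, 0, 20], "delta_rot": [0, 0, 0], "fingers": -1},
  {"travel": [0, 0, 13], "delta_rot": [0, 0, 0], "fingers": -1},
  {"travel": [0, 0, 0], "delta_rot": [0, 0, 0], "fingers": 1},
  {"travel": [0, 0, 0], "delta_rot": [0, 0, 0], "fingers": 1},
  {"travel": [0, 0, 0], "delta_rot": [0, 0, 0], "fingers": 1},
  {"travel": [0, 0, 0], "delta_rot": [0, 0, 0], "fingers": 1},
  {"travel": [0, 0, 0], "delta_rot": [0, 0, 0], "fingers": 1},
  {"travel": [0, 0, -8], "delta_rot": [0, 0, 0], "fingers": 1},
  {"travel": [0, 0, -20], "delta_rot": [0, 0, 0], "fingers": 1},
  {"travel": [0, 0, -28], "delta_rot": [0, 0, 0], "fingers": 1},
  {"travel": [0, 0, -28], "delta_rot": [0, 0, 0], "fingers": 1},
  {"travel": [0, 0, -30], "delta_rot": [0, 0, 7.3], "fingers": 1},
  {"travel": [0, 0, 0], "delta_rot": [0, 0, 7.3], "fingers": 1},
  {"travel": [0, 0, 0], "delta_rot": [0, 0, 7.3], "fingers": 1},
  {"travel": [0, 0, 0], "delta_rot": [0, 0, 0], "fingers": 1},
])

```text
clock: 14.32
eef_pos: [378.2, 316.9, 172.6]
eef_rot: [3.141, 0.0, -0.015]
wrist_force: [-0.2, 0.1, -1.7]
finger_gap: 65.8
```

```bash
python3 -c "
from w import *
togo(571,-356.5,172,-0.8)"
```

```text
t 14.32 at [378.2 316.9 172.6] [180.    0.   -0.9] gap 65.8 F [-0.2  0.1 -1.7]
 turn -0.1 travel [2.022e+02 6.706e+02 6.000e-01]
```

>>> send_rows([
  {"travel": [5, 15, 0], "delta_rot": [0, 0, 0], "fingers": 1},
  {"travel": [12, 40, 0], "delta_rot": [0, 0, 0], "fingers": 1},
  {"travel": [12, 40, 0], "delta_rot": [0, 0, 0], "fingers": 1},
  {"travel": [12, 40, 0], "delta_rot": [0, 0, 0], "fingers": 1},
  {"travel": [12, 40, 0], "delta_rot": [0, 0, 0], "fingers": 1},
  {"travel": [12, 40, 0], "delta_rot": [0, 0, 0], "fingers": 1},
  {"travel": [12, 40, 0], "delta_rot": [0, 0, 0], "fingers": 1},
  {"travel": [12, 40, 0], "delta_rot": [0, 0, 0], "fingers": 1},
  {"travel": [12, 40, 0], "delta_rot": [0, 0, 0], "fingers": 1},
  {"travel": [12, 40, 0], "delta_rot": [0, 0, 0], "fingers": 1},
  {"travel": [12, 40, 0], "delta_rot": [0, 0, 0], "fingers": 1},
  {"travel": [12, 40, 0], "delta_rot": [0, 0, 0], "fingers": 1},
  {"travel": [12, 40, 0], "delta_rot": [0, 0, 0], "fingers": 1},
  {"travel": [12, 40, 0], "delta_rot": [0, 0, 0], "fingers": 1},
  {"travel": [12, 40, 0], "delta_rot": [0, 0, 0], "fingers": 1},
  {"travel": [12, 40, 0], "delta_rot": [0, 0, 0], "fingers": 1},
  {"travel": [12, 40, 0], "delta_rot": [0, 0, 0], "fingers": 1},
  {"travel": [5, 15, 0], "delta_rot": [0, 0, 0], "fingers": 1},
  {"travel": [0, 0, 0], "delta_rot": [0, 0, 0], "fingers": 1},
  {"travel": [0, 0, 0], "delta_rot": [0, 0, 0], "fingers": 1},
])

```text
clock: 16.82
eef_pos: [569.3, -355.7, 172.4]
eef_rot: [-3.141, 0.0, -0.015]
wrist_force: [0.1, 0.5, -2.0]
finger_gap: 66.0
```

```bash
python3 -c "
from w import *
place('tray_pink',(571,-356.5),-0.8)"
```

```text
t 16.82 at [ 569.3 -355.7  172.4] [-180.     0.    -0.8] gap 66.0 F [ 0.1  0.5 -2. ]
 turn -0.0 travel [  1.7   0.7 108.4]
tip 0.6 [ 571.2 -354.1    2.1]
walls n 2779 x range [ -1.8 129.6] y range [-41.4  42.4]
  x -10 36 y [-40.6  42.4]
  x 10 329 y [-41.3  42.1]
  x 30 628 y [-41.3  42.2]
  x 50 501 y [-41.3  42.3]
  x 70 173 y [-41.4  42.4]
  x 90 178 y [-41.4  42.5]
  x 110 188 y [-41.5  42.4]
first rim from x (47) [50.2 52.3] 10814 divider x (35-45) [36.6 44.2] 483
held x [-32.8  32.8] top z [-8.  -2.4] 12312
```

>>> send_rows([
  {"travel": [2.5, 0.3, 20], "delta_rot": [0, 0, 0], "fingers": 1},
  {"travel": [0, 0, 28], "delta_rot": [0, 0, 0], "fingers": 1},
  {"travel": [0, 0, 28], "delta_rot": [0, 0, 0], "fingers": 1},
  {"travel": [0, 0, 15], "delta_rot": [0, 0, 0], "fingers": 1},
  {"travel": [0, 0, 9], "delta_rot": [0, 0, 0], "fingers": 1},
  {"travel": [0, 0, 5], "delta_rot": [0, 0, 0], "fingers": 1},
  {"travel": [0, 0, 3], "delta_rot": [0, 0, 0], "fingers": 1},
  {"travel": [0, 0, 1.5], "delta_rot": [0, 0, 0], "fingers": 1},
  {"travel": [0, 0, 1], "delta_rot": [0, 0, 0], "fingers": 1},
  {"travel": [0, 0, 0], "delta_rot": [0, 0, 0], "fingers": 0.5},
  {"travel": [0, 0, 0], "delta_rot": [0, 0, 0], "fingers": -1},
  {"travel": [0, 0, 0], "delta_rot": [0, 0, 0], "fingers": -1},
  {"travel": [0, 0, 0], "delta_rot": [0, 0, 0], "fingers": -1},
  {"travel": [0, 0, 0], "delta_rot": [0, 0, 0], "fingers": -1},
  {"travel": [0, 0, -15], "delta_rot": [0, 0, 0], "fingers": -1},
  {"travel": [0, 0, -30], "delta_rot": [0, 0, 0], "fingers": -1},
  {"travel": [0, 0, -30], "delta_rot": [0, 0, 0], "fingers": -1},
  {"travel": [0, 0, -35], "delta_rot": [0, 0, 0], "fingers": -1},
  {"travel": [0, 0, 0], "delta_rot": [0, 0, 0], "fingers": -1},
])

```text
clock: 19.3
eef_pos: [573.3, -357.1, 176.3]
eef_rot: [3.138, -0.005, -0.016]
wrist_force: [-0.5, 0.2, -0.0]
finger_gap: 94.2
```

```bash
python3 -c "
from w import *
c=camera('wrist'); cv2.imwrite('pics/pinkdone.png',c['color'][...,::-1])
togo(390.5,-306,172,9.5)"
```

```text
t 19.35 at [ 572.7 -356.7  173.9] [ 1.799e+02 -1.000e-01 -9.000e-01] gap 93.9 F [ 0.2  0.2 -1.1]
 turn -10.4 travel [-171.3  -80.     1.9]
```

View pics/pinkdone.png

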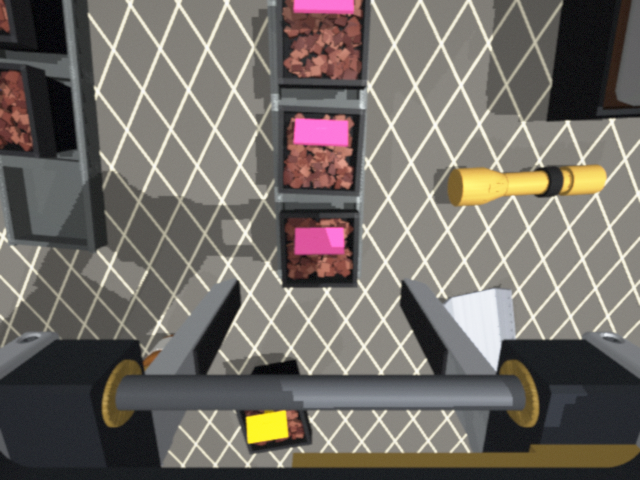

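Pink pot (320,245) stands square in its cell, in line with its neighbours. Next is the yellow pot.

>>> send_rows([
  {"travel": [0, 0, 0], "delta_rot": [0, 0, -5.2], "fingers": -1},
  {"travel": [0, 0, 0], "delta_rot": [0, 0, -5.2], "fingers": -1},
  {"travel": [-29, -13.5, 0], "delta_rot": [0, 0, 0], "fingers": -1},
  {"travel": [-29, -13.5, 0], "delta_rot": [0, 0, 0], "fingers": -1},
  {"travel": [-29, -13.5, 0], "delta_rot": [0, 0, 0], "fingers": -1},
  {"travel": [-29, -13.5, 0], "delta_rot": [0, 0, 0], "fingers": -1},
  {"travel": [-29, -13.5, 0], "delta_rot": [0, 0, 0], "fingers": -1},
  {"travel": [-26, -12.5, 2], "delta_rot": [0, 0, 0], "fingers": -1},
  {"travel": [0, 0, 0], "delta_rot": [0, 0, 0], "fingers": -1},
  {"travel": [0, 0, 0], "delta_rot": [0, 0, 0], "fingers": -1},
])

```text
clock: 20.6
eef_pos: [390.9, -305.9, 169.9]
eef_rot: [-3.142, -0.0, 0.166]
wrist_force: [-0.6, 0.7, 1.1]
finger_gap: 94.0
```

```bash
python3 -c "
from w import *
pot((390.5,-306),9.5)"
```

```text
rim [ 390.6 -306.4] [66.6 66.2] 10.7 z 67.2
t 20.65 at [ 391.  -305.9  169.8] [-180.     0.     9.5] gap 93.9 F [ 0.7 -1.4  0.1]
 turn 0.0 travel [ -0.5   0.  111.8]
```

>>> send_rows([
  {"travel": [-0.5, 0.5, 24], "delta_rot": [0, 0, -1], "fingers": -1},
  {"travel": [0, 0, 28], "delta_rot": [0, 0, 0], "fingers": -1},
  {"travel": [0, 0, 28], "delta_rot": [0, 0, 0], "fingers": -1},
  {"travel": [0, 0, 20], "delta_rot": [0, 0, 0], "fingers": -1},
  {"travel": [0, 0, 12], "delta_rot": [0, 0, 0], "fingers": -1},
  {"travel": [0, 0, 0], "delta_rot": [0, 0, 0], "fingers": 1},
  {"travel": [0, 0, 0], "delta_rot": [0, 0, 0], "fingers": 1},
  {"travel": [0, 0, 0], "delta_rot": [0, 0, 0], "fingers": 1},
  {"travel": [0, 0, 0], "delta_rot": [0, 0, 0], "fingers": 1},
  {"travel": [0, 0, 0], "delta_rot": [0, 0, 0], "fingers": 1},
  {"travel": [0, 0, -8], "delta_rot": [0, 0, 0], "fingers": 1},
  {"travel": [0, 0, -20], "delta_rot": [0, 0, 0], "fingers": 1},
  {"travel": [0, 0, -28], "delta_rot": [0, 0, 0], "fingers": 1},
  {"travel": [0, 0, -28], "delta_rot": [0, 0, 0], "fingers": 1},
  {"travel": [0, 0, -30], "delta_rot": [0, 0, 7], "fingers": 1},
  {"travel": [0, 0, 0], "delta_rot": [0, 0, 7], "fingers": 1},
  {"travel": [0, 0, 0], "delta_rot": [0, 0, 0], "fingers": 1},
])

```text
clock: 22.78
eef_pos: [389.9, -306.2, 172.2]
eef_rot: [-3.142, 0.0, -0.06]
wrist_force: [0.1, 0.6, -2.2]
finger_gap: 65.7
```

```bash
python3 -c "
from w import *
togo(607,128,172,-3.6)"
```

```text
t 22.77 at [ 389.9 -306.2  172.2] [-180.     0.    -3.5] gap 65.7 F [ 0.1  0.6 -2.2]
 turn 0.1 travel [ 1.894e+02 -4.470e+02  2.000e-01]
```

>>> send_rows([
  {"travel": [4.5, -13.5, 0], "delta_rot": [0, 0, 0], "fingers": 1},
  {"travel": [15, -35, 0], "delta_rot": [0, 0, 0], "fingers": 1},
  {"travel": [15, -35, 0], "delta_rot": [0, 0, 0], "fingers": 1},
  {"travel": [15, -35, 0], "delta_rot": [0, 0, 0], "fingers": 1},
  {"travel": [15, -35, 0], "delta_rot": [0, 0, 0], "fingers": 1},
  {"travel": [15, -35, 0], "delta_rot": [0, 0, 0], "fingers": 1},
  {"travel": [15, -35, 0], "delta_rot": [0, 0, 0], "fingers": 1},
  {"travel": [15, -35, 0], "delta_rot": [0, 0, 0], "fingers": 1},
  {"travel": [15, -35, 0], "delta_rot": [0, 0, 0], "fingers": 1},
  {"travel": [15, -35, 0], "delta_rot": [0, 0, 0], "fingers": 1},
  {"travel": [15, -35, 0], "delta_rot": [0, 0, 0], "fingers": 1},
  {"travel": [15, -35, 0], "delta_rot": [0, 0, 0], "fingers": 1},
  {"travel": [15, -35, 0], "delta_rot": [0, 0, 0], "fingers": 1},
  {"travel": [4.5, -13.5, 0], "delta_rot": [0, 0, 0], "fingers": 1},
  {"travel": [0, 0, 0], "delta_rot": [0, 0, 0], "fingers": 1},
  {"travel": [0, 0, 0], "delta_rot": [0, 0, 0], "fingers": 1},
])

```text
clock: 24.78
eef_pos: [605.6, 127.5, 171.9]
eef_rot: [3.141, 0.0, -0.061]
wrist_force: [0.4, -0.4, -2.6]
finger_gap: 65.8
```

```bash
python3 -c "
from w import *
place('tray_yellow',(607,128),-3.6)"
```

```text
t 24.77 at [605.6 127.5 171.9] [180.    0.   -3.5] gap 65.8 F [ 0.4 -0.4 -2.6]
 turn 0.1 travel [  1.4  -0.6 107.9]
tip 0.55 [ 6.072e+02  1.280e+02 -3.000e-01]
walls n 2790 x range [ -1.4 129.7] y range [-41.9  42.2]
  x -10 29 y [-42.2  41.7]
  x 10 325 y [-42.1  41.7]
  x 30 717 y [-41.8  41.6]
  x 50 384 y [-41.7  41.9]
  x 70 172 y [-41.6  42.1]
  x 90 173 y [-41.6  42.3]
  x 110 198 y [-41.5  42.4]
first rim from x (47) [49. 52.] 10896 divider x (35-45) [35.9 42.7] 472
held x [-32.8  33.1] top z [-8.6 -3. ] 12460
```

>>> send_rows([
  {"travel": [2, -0.6, 20], "delta_rot": [0, 0, 0], "fingers": 1},
  {"travel": [0, 0, 28], "delta_rot": [0, 0, 0], "fingers": 1},
  {"travel": [0, 0, 28], "delta_rot": [0, 0, 0], "fingers": 1},
  {"travel": [0, 0, 15], "delta_rot": [0, 0, 0], "fingers": 1},
  {"travel": [0, 0, 9], "delta_rot": [0, 0, 0], "fingers": 1},
  {"travel": [0, 0, 5], "delta_rot": [0, 0, 0], "fingers": 1},
  {"travel": [0, 0, 3], "delta_rot": [0, 0, 0], "fingers": 1},
  {"travel": [0, 0, 1.5], "delta_rot": [0, 0, 0], "fingers": 1},
  {"travel": [0, 0, 1], "delta_rot": [0, 0, 0], "fingers": 1},
  {"travel": [0, 0, 0], "delta_rot": [0, 0, 0], "fingers": 0.5},
  {"travel": [0, 0, 0], "delta_rot": [0, 0, 0], "fingers": -1},
  {"travel": [0, 0, 0], "delta_rot": [0, 0, 0], "fingers": -1},
  {"travel": [0, 0, 0], "delta_rot": [0, 0, 0], "fingers": -1},
  {"travel": [0, 0, 0], "delta_rot": [0, 0, 0], "fingers": -1},
  {"travel": [0, 0, -15], "delta_rot": [0, 0, 0], "fingers": -1},
  {"travel": [0, 0, -30], "delta_rot": [0, 0, 0], "fingers": -1},
  {"travel": [0, 0, -30], "delta_rot": [0, 0, 0], "fingers": -1},
  {"travel": [0, 0, -35], "delta_rot": [0, 0, 0], "fingers": -1},
  {"travel": [0, 0, 0], "delta_rot": [0, 0, 0], "fingers": -1},
])

```text
clock: 27.25
eef_pos: [609.2, 129.0, 175.4]
eef_rot: [-3.14, -0.006, -0.061]
wrist_force: [0.2, -1.2, -0.2]
finger_gap: 94.0
```

```bash
python3 -c "
from w import *
togo(425,79.5,172,-17.9)"
```

```text
t 27.25 at [609.2 129.  175.4] [-179.9   -0.3   -3.5] gap 94.0 F [ 0.2 -1.2 -0.2]
 turn 14.4 travel [-160.1  103.7    3.4]
```

>>> send_rows([
  {"travel": [0, 0, 0], "delta_rot": [0, 0, 7.2], "fingers": -1},
  {"travel": [0, 0, 0], "delta_rot": [0, 0, 7.2], "fingers": -1},
  {"travel": [-27, 17, 0], "delta_rot": [0, 0, 0], "fingers": -1},
  {"travel": [-27, 17, 0], "delta_rot": [0, 0, 0], "fingers": -1},
  {"travel": [-27, 17, 0], "delta_rot": [0, 0, 0], "fingers": -1},
  {"travel": [-27, 17, 0], "delta_rot": [0, 0, 0], "fingers": -1},
  {"travel": [-27, 17, 0], "delta_rot": [0, 0, 0], "fingers": -1},
  {"travel": [-25, 17.5, 0], "delta_rot": [0, 0, 0], "fingers": -1},
  {"travel": [0, 0, 0], "delta_rot": [0, 0, 0], "fingers": -1},
  {"travel": [0, 0, 0], "delta_rot": [0, 0, 0], "fingers": -1},
])

```text
clock: 28.5
eef_pos: [424.8, 80.5, 171.6]
eef_rot: [-3.141, -0.001, -0.312]
wrist_force: [-0.1, -0.0, -0.2]
finger_gap: 93.8
```

```bash
python3 -c "
from w import *
pot((425,79.5),-17.9)"
```

```text
rim [424.6  79.8] [66.  66.8] -17.3 z 67.0
t 28.55 at [424.8  80.6 171.5] [-180.    -0.   -17.9] gap 93.8 F [ 0.8  0.2 -0. ]
 turn 0.0 travel [  0.5   1.  113.5]
```

>>> send_rows([
  {"travel": [0, 0.8, 24], "delta_rot": [0, 0, 0], "fingers": -1},
  {"travel": [0, 0, 28], "delta_rot": [0, 0, 0], "fingers": -1},
  {"travel": [0, 0, 28], "delta_rot": [0, 0, 0], "fingers": -1},
  {"travel": [0, 0, 20], "delta_rot": [0, 0, 0], "fingers": -1},
  {"travel": [0, 0, 13.5], "delta_rot": [0, 0, 0], "fingers": -1},
  {"travel": [0, 0, 0], "delta_rot": [0, 0, 0], "fingers": 1},
  {"travel": [0, 0, 0], "delta_rot": [0, 0, 0], "fingers": 1},
  {"travel": [0, 0, 0], "delta_rot": [0, 0, 0], "fingers": 1},
  {"travel": [0, 0, 0], "delta_rot": [0, 0, 0], "fingers": 1},
  {"travel": [0, 0, 0], "delta_rot": [0, 0, 0], "fingers": 1},
  {"travel": [0, 0, -8], "delta_rot": [0, 0, 0], "fingers": 1},
  {"travel": [0, 0, -20], "delta_rot": [0, 0, 0], "fingers": 1},
  {"travel": [0, 0, -28], "delta_rot": [0, 0, 0], "fingers": 1},
  {"travel": [0, 0, -28], "delta_rot": [0, 0, 0], "fingers": 1},
  {"travel": [0, 0, -30], "delta_rot": [0, 0, -5.6], "fingers": 1},
  {"travel": [0, 0, 0], "delta_rot": [0, 0, -5.6], "fingers": 1},
  {"travel": [0, 0, 0], "delta_rot": [0, 0, 0], "fingers": 1},
])

```text
clock: 30.68
eef_pos: [423.8, 79.6, 172.2]
eef_rot: [-3.142, -0.0, -0.117]
wrist_force: [0.0, 1.1, -2.2]
finger_gap: 65.8
```

```bash
python3 -c "
from w import *
togo(606.5,-98.5,172,-6.7)"
```

```text
t 30.68 at [423.8  79.6 172.2] [-180.    -0.    -6.7] gap 65.8 F [ 0.   1.1 -2.2]
 turn -0.0 travel [2.022e+02 1.556e+02 2.000e-01]
```

>>> send_rows([
  {"travel": [11, 8, 0], "delta_rot": [0, 0, 0], "fingers": 1},
  {"travel": [30, 23, 0], "delta_rot": [0, 0, 0], "fingers": 1},
  {"travel": [30, 23, 0], "delta_rot": [0, 0, 0], "fingers": 1},
  {"travel": [30, 23, 0], "delta_rot": [0, 0, 0], "fingers": 1},
  {"travel": [30, 23, 0], "delta_rot": [0, 0, 0], "fingers": 1},
  {"travel": [30, 23, 0], "delta_rot": [0, 0, 0], "fingers": 1},
  {"travel": [30, 23, 0], "delta_rot": [0, 0, 0], "fingers": 1},
  {"travel": [11, 9, 0], "delta_rot": [0, 0, 0], "fingers": 1},
  {"travel": [0, 0, 0], "delta_rot": [0, 0, 0], "fingers": 1},
  {"travel": [0, 0, 0], "delta_rot": [0, 0, 0], "fingers": 1},
])

```text
clock: 31.92
eef_pos: [606.1, -97.2, 171.8]
eef_rot: [-3.141, 0.001, -0.117]
wrist_force: [0.8, 0.6, -2.7]
finger_gap: 65.7
```

```bash
python3 -c "
from w import *
place('tray_blue',(606.5,-98.5),-6.7)"
```

```text
t 31.93 at [606.1 -97.2 171.8] [-180.     0.    -6.7] gap 65.7 F [ 0.8  0.6 -2.7]
 turn 0.0 travel [  0.6   1.2 107.8]
tip 0.76 [606.4 -97.7   1.1]
walls n 2747 x range [  0.  129.6] y range [-40.6  43.5]
  x 10 321 y [-40.8  43. ]
  x 30 728 y [-40.4  42.9]
  x 50 493 y [-39.6  43.1]
  x 70 174 y [36.6 43.4]
  x 90 180 y [-40.4  43.5]
  x 110 197 y [-40.3  43.8]
first rim from x (47) [50.3 52.6] 10639 divider x (35-45) [34.9 43.9] 532
held x [-32.2  33.5] top z [-8.6 -3. ] 12434
```

>>> send_rows([
  {"travel": [0.8, 0, 20], "delta_rot": [0, 0, 0], "fingers": 1},
  {"travel": [0, 0, 28], "delta_rot": [0, 0, 0], "fingers": 1},
  {"travel": [0, 0, 28], "delta_rot": [0, 0, 0], "fingers": 1},
  {"travel": [0, 0, 15], "delta_rot": [0, 0, 0], "fingers": 1},
  {"travel": [0, 0, 9], "delta_rot": [0, 0, 0], "fingers": 1},
  {"travel": [0, 0, 5], "delta_rot": [0, 0, 0], "fingers": 1},
  {"travel": [0, 0, 3], "delta_rot": [0, 0, 0], "fingers": 1},
  {"travel": [0, 0, 1.5], "delta_rot": [0, 0, 0], "fingers": 1},
  {"travel": [0, 0, 1], "delta_rot": [0, 0, 0], "fingers": 1},
  {"travel": [0, 0, 0], "delta_rot": [0, 0, 0], "fingers": 0.5},
  {"travel": [0, 0, 0], "delta_rot": [0, 0, 0], "fingers": -1},
  {"travel": [0, 0, 0], "delta_rot": [0, 0, 0], "fingers": -1},
  {"travel": [0, 0, 0], "delta_rot": [0, 0, 0], "fingers": -1},
  {"travel": [0, 0, 0], "delta_rot": [0, 0, 0], "fingers": -1},
  {"travel": [0, 0, -15], "delta_rot": [0, 0, 0], "fingers": -1},
  {"travel": [0, 0, -30], "delta_rot": [0, 0, 0], "fingers": -1},
  {"travel": [-10, 0, -45], "delta_rot": [0, 0, 0], "fingers": -1},
  {"travel": [-45, 0, -45], "delta_rot": [0, 0, 0], "fingers": -1},
  {"travel": [-55, 0, -45], "delta_rot": [0, 0, 0], "fingers": -1},
  {"travel": [0, 0, 0], "delta_rot": [0, 0, 0], "fingers": -1},
])

```text
clock: 34.52
eef_pos: [504.8, -85.9, 240.1]
eef_rot: [3.141, -0.007, -0.117]
wrist_force: [0.1, 0.3, 0.6]
finger_gap: 94.2
```

```bash
python3 - <<'E'
from h import *
cv2.imwrite('pics/scene1.png',camera('scene')['color'][...,::-1])
cv2.imwrite('pics/side1.png',camera('side')['color'][...,::-1])
for n in ['scene','side']:
    c=camera(n); p=cloud(c); xy=p[...,:2]; z=p[...,2]
    for t,g,yaw in [('green',(562,317),-3.9),('pink',(571,-356),-.8),('yellow',(607,128),-3.6),('blue',(606.5,-97.5),-6.7)]:
        u=np.radians(yaw); q=(xy-np.array(g))@np.array([[np.cos(u),np.sin(u)],[-np.sin(u),np.cos(u)]]).T
        m=(c['z_map']>0)&(z>58)&(z<74)&(abs(q[...,0])<40)&(abs(q[...,1])<50)
        if m.sum()<30: print(n,t,'hidden');continue
        r=cv2.minAreaRect(q[m].astype(np.float32)); print(n,t,np.round(r[0],1),np.round(r[1],1),round((r[2]+45)%90-45,1),'z95',np.percentile(z[m],95).round(1),m.sum())
    for t in ['seed_jar','feed_tub']: print(t,[(round(d['confidence'],2),xf(W(c),d['at']).round(0).tolist()) for d in tip_of(t,n)[:1]])
E
```

```text
scene green [1.4 1.2] [70.7 66.1] 0.1 z95 68.5 1169
scene pink [2.  0.2] [69.8 69.2] -0.4 z95 68.3 806
scene yellow [1.5 1.2] [66.8 70.1] -0.8 z95 68.3 1150
scene blue [2.3 0.5] [68.8 67.4] 0.4 z95 68.5 1019
seed_jar [(0.79, [441.0, -190.0, -3.0])]
feed_tub [(0.93, [406.0, 188.0, 1.0])]
side green [-0.8  0.5] [74.5 69.5] -0.7 z95 68.8 556
side pink [ 0.1 -0.7] [69.7 67.7] 0.4 z95 68.7 1432
side yellow [0.1 0.8] [73.8 69.6] -0.3 z95 68.7 671
side blue [ 0.1 -1. ] [70.4 69.3] 0.8 z95 68.8 903
seed_jar [(0.64, [429.0, -192.0, 3.0])]
feed_tub [(0.66, [403.0, 192.0, 2.0])]
```

View pics/scene1.png

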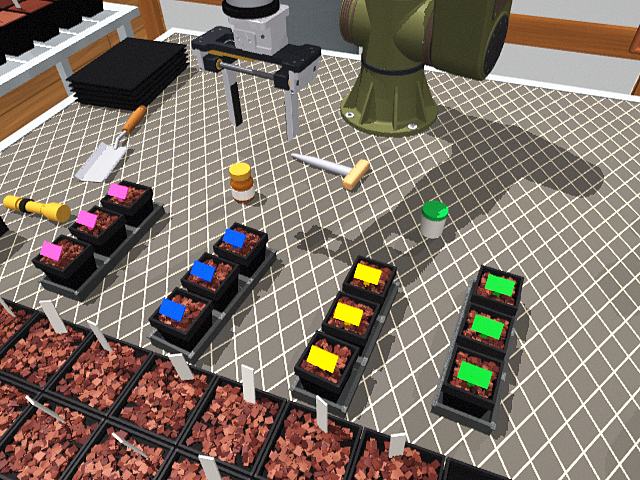

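View pics/side1.png

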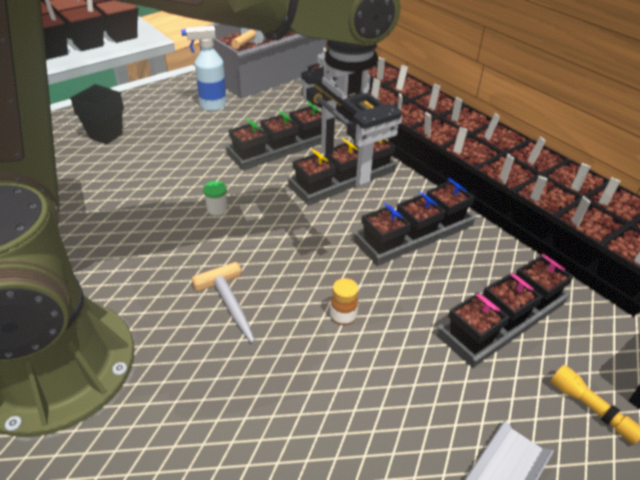

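Both pictures show all four pots in their own colour's tray, square with their neighbours. The jar (scene 241,185) and the tub (433,220) have not moved, and the arm is clear of everything.

```bash
python3 -c "
from h import *
print(manip.sign_off())"
```

```text
the job is handed in; nothing more can be done
None
```

All four pots are standing in the empty cell of their own colour's tray, and I handed the job in at about 35 s on the robot's clock.

- **Pots:** both cameras put each pot within about 2.5 mm of its cell centre and within 1° of square. The rims read 68–69 mm high, which means the pots are standing on the cell floors.
- **Jar and tub:** neither moved visibly. Single readings of their positions differed by up to about 8 mm, which is the finder's own scatter.
- **Checks:** none failed, but the two cameras disagreed by 1–2 mm on pot positions. When I checked the green pot with the wrist camera, its rim merged with its neighbour's, so the final check of it comes from the scene and side cameras.

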